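Zero the bench comparator with its slotted fine-adjust screw

ROBOT

A 6-joint arm with a two-finger parallel gripper is mounted at the origin on a cart in front of the work surface, level with it; the furniture and walls round the work are solid. World frame = base frame: x ahead of the robot, y to its left, z up, the work surface at z = 0. Lengths are in mm, angles in rad, forces in N, time in s.
With the tool pointing down it reaches from about 350 to 775 mm from the base axis. Payload 5.5 kg.
Tool frame: the origin (TCP) lies midway between the tips of the shut fingers; the grasp point (between the pads) lies 19 mm behind it; z points along the fingers, x is the direction in which the jaws open and shut, and the axes are right-handed (so a half turn about z gives the same grasp; the last joint's range is limited). The gripper opens to 85 mm and grips with 20 to 120 N. Pads are 22 mm wide; open, the fingers measure 114 mm over their backs; the gripper's body (76 mm by 85 mm) begins 54 mm behind the grasp point. The pads swing forward as they close: fully open they stand 13 mm farther back than shut.
Start: joints at [-1.45, 0.313, 0.046, 1.304, 0, 1.431], TCP at [148.259, -555.6, 231.323] pointing down, gripper open.
Joint ranges: [-2.76, 2.76], [-0.86, 1.69], [-1.03, 1.26], [-2.2, 2.34], [-1.47, 1.5], [-3.14, 3.14]. Speed limits (rad/s): [2.57, 2.57, 3.14, 3.14, 3.14, 3.14].

INTERFACE

Orientations are given as a unit quaternion [w, x, y, z].
In Python, from bench import bot gives the robot as it stands.
- The arm moves only by the tool move_arm, never from a script. Its argument "motion" is a list of rows, each a list of 3 entries, a list of its own where there are three numbers: the shift along the tool's x, y, z in units of 0.4 m (1.0 is 0.4 m), then the turn, a rotation vector about the tool's x, y, z in units of 90 degrees (1.0 is 90 degrees), then the closure, from -1 (fully open) to 1 (shut). In form: [[[x, y, z], [rx, ry, rz], grip], ...]. A call has 1 to 12 rows; each row shifts and turns the pose as measured when the row begins, along the tool's axes as they then stand; what a row does not reach is not made up. A row lasts 1/8 s, in which the tool goes at most 62.5 mm and 10.7 degrees, less where a joint would pass 70% of its speed; a pose out of reach is approached as far as the arm can. A call with a number of a shift or a turn outside -1 to 1 is refused whole. A call with a gripper value outside its range is refused whole. The fingers move at their own pace and stop on an object; "squeeze" is the grip in N (left out, the last holds). Time passes only in rows, so rows that do not move let the fingers close. It gives the time, the measured TCP pose, the force and the opening at its end, in the units of the state.
- bot.get_obs(): the state, without advancing time (a new reading comes with each control period).
- bot.camera(name): name is "scene" or "top"; returns the picture (480x640x3 uint8, red, green, blue); there is no depth.
- bot.camera_model(name): a dict with "camera_matrix" (3x3 intrinsics, pixels), "xyz" and "orientation" of the camera in the world. Camera axes: x right, y up, looking along -z (the intrinsics and any distortion apply to the point x, -y, -z); pixel columns grow to the right and rows downward; lengths in mm; the calibration is good to about 2 mm. A picture is of the moment at which its call begins. camera_model takes no time and is no camera call.
- bot.finish_job(): hands the job in, once; it reports no verdict.
Trained networks look in the newest picture that a camera, given by its name, has taken for a name from the list of things; names that differ only in an ending like _2 or _b are one class to them, and where a whole thing is asked for, a point or a joint stands for the part that bears it (a point fixed in the world has none). Each returns a list of dicts, best first, with "conf" (0 to 1); they miss things now and then, are a little off and sometimes report something else, mostly with a low value. They report only what shows in the picture. A call takes as long as a camera call.
- bot.look_for(camera, thing): "centre" ([x, y, z] in mm, in world coordinates, good to about 4 mm: the middle of the surface that is visible of it).
- bot.cut_out(camera, thing): "region" (480x640 bool, what is visible of it).
The state is a dict: "t": time; "joints": joint angles; "qd": joint speeds; "tau": joint torques, N m; "tcp_pos": TCP position; "tool_rot": TCP orientation; "ft_force": force on the tool from outside, world axes, zero at the start; "ft_torque": the same for the moment, N m; "grip_width": finger opening in mm.
Only numpy, scipy, OpenCV 4.12 (cv2) and the standard library are available. Lean on these libraries where they do the work, as an engineer would, in place of code of your own. Each camera call takes 0.05 s, during which the arm holds its last target. There are 200 camera calls.

TASK

The comparator has just been set on its master gauge block and must be zeroed: take the flat screwdriver from its wooden block, feel its blade right down into the slot of the comparator's fine-adjust screw and turn the screw until the red pointer stands on the dial's zero mark. Press and turn gently: the screw head gives a little on its spring, and the blade must not be loaded with more than 25 N. Then stand the screwdriver back upright, fully home in the same hole, and leave the master block, the comparator's setting and the other parts lying about as they are.

Things in the scene. Friction and masses are not known exactly. Their poses are not given: they have to be found in the camera images.
- driver_grip (a point): centre of the flat screwdriver's blue handle, 105 mm above the blade's end. The handle is a straight square bar 26 x 26 mm, from 60 to 145 mm above the blade's end, flat sides square to this point's x and y, z up along the tool (110 g). At the start it stands upright in the wooden block, the handle's foot resting on the block's top.
- driver_tip (a point): middle of the end of the screwdriver's blade, which is 12 mm wide along this point's y and 1.8 mm thick along its x; z runs up along the tool. The shank above is round, 7 mm thick. Same axes as the grip point, rigidly joined to it.
- block_hole (a point): middle of the mouth of the screwdriver's hole in the wooden tool block (110 x 55 x 66 mm, long along x). Round hole, 16 mm across, slightly chamfered, right through; the mouth is in the block's top face, 66 mm above the bench. Fully home the blade's end is 60 mm below this point. Short pin gauges stand 13 mm out of the block from 25 mm along +x on.
- screw_head (a point): middle of the top of the fine-adjust screw's slotted head at rest, 109 mm above the bench; axes are the comparator's; the point does not follow the screw. The head is 18 mm across; its one slot runs right across, 3.2 mm wide, edges chamfered 0.7 mm, 6 mm deep. The slot's direction is not measured: it starts anywhere within 75 degrees (1.3 rad) either side of this point's x axis.
- spring (a point): coil spring under the screw head, 14 mm below its top. The head gives from 3 N on and bottoms 2 mm down at 8 N. A blade rubbing lightly on the head does not turn it (the screw is stiff, 0.03 N m, and stays where left); over the slot it drops in and the head springs up again. In the slot the blade has 0.12 rad play either way. Nothing within 90 mm of the screw rises over 45 mm above its head.
- dial_center (a point): centre of the dial's face, 84 mm across, face up, 117 mm above the bench; axes are the comparator's (grey base 140 x 130 mm; steel column 22 mm thick, 150 mm high, midway behind the dial, 50 mm along +y from the screw). The zero mark, a long black stroke with a green arrow, is on the +x side of the face, away from the robot.
- pointer (a joint): angle of the red pointer from the zero mark, rad: 0 on the mark, positive anticlockwise seen from above; starts 0.7 to 1.4 on the positive side. Divisions are 7.5 degrees (0.131 rad). Turning the screw clockwise seen from above turns the pointer clockwise, 1.5 times as far.
- master_center (a point): centre of the steel master gauge block (9 x 30 x 20 mm) standing on the comparator's anvil under the dial's plunger; leave it alone
- ring_gauge: steel ring gauge lying flat, 58 mm across, 18 mm high; origin in the middle of its underside; leave it alone
- bushing: bronze bushing standing, 22 mm across, 21 mm high; origin in the middle of its underside; leave it alone
- gauge_block: small steel gauge block, 9 x 30 x 12 mm; origin in the middle of its underside; leave it alone

How it is judged:
By the outcome, as a careful person would: the job done as asked, in the order asked, and still so for the second after the job is handed in, with the robot touching nothing.
It also fails if it takes over 67 s, if anything falls off the work surface, if the arm or the gripper's body presses on something with over 40 N, if the wrist force passes 120 N, or if a joint passes its speed limit or range.

## Working session

There is one attempt and no reset: what is moved stays moved. The work goes in short steps, Python scripts to look and compute and a tool call to move; the robot and the scene stay as the last step left them, time stands still between calls to the robot, and variables do not carry over. Pictures are saved under pics/ and viewed, about 8 in all and at most 12, crops included, and the job is handed in when it is done.

Besides the shell and the picture viewer there is one more tool, called after "Call:" by a JSON object that holds its "method" and its "body", one argument or row to a line. move_arm: Moves the arm, as the interface text tells. Shifts and turns lie within -1 to 1; 1 stands for 0.4 m of shift or 90 degrees of turn. Its arguments: {"type":"object","properties":{"motion":{"type":"array","items":{"type":"array"}},"squeeze":{"type":"number"}},"required":["motion"]}

```bash
ls; mkdir -p pics; python3 - <<'E'
from bench import bot
import cv2,numpy as np
for c in("scene","top"):
    im=bot.camera(c); cv2.imwrite(f"pics/{c}0.png",im[:,:,::-1]); print(c,bot.camera_model(c))
    for n in("driver_grip","screw_head","dial_center","pointer","block_hole","spring"):
        try:
            for d in bot.look_for(c,n)[:2]: print(n,d)
        except Exception as e: print(n,e)
print(bot.get_obs())
E
```

```text
pics
scene {'camera_matrix': array([[589.09838877,   0.        , 326.5920181 ],
       [  0.        , 589.09838877, 244.06728844],
       [  0.        ,   0.        ,   1.        ]]), 'xyz': array([-33.79546361, 468.23699873, 817.04344168]), 'orientation': array([-0.49853712, -0.17751725,  0.29650706,  0.79500436])}
driver_grip {'centre': [506.6, 80.3, 120.2], 'conf': 0.58}
screw_head {'centre': [488.6, 291.6, 27.1], 'conf': 0.97}
screw_head {'centre': [485.4, 284.7, 41.4], 'conf': 0.63}
dial_center {'centre': [487.7, 290.1, 26.8], 'conf': 0.59}
dial_center {'centre': [354.5, 316.1, 22.3], 'conf': 0.4}
block_hole {'centre': [520.4, 86.8, 57.6], 'conf': 0.79}
block_hole {'centre': [489.7, 296.8, 115.8], 'conf': 0.69}
spring {'centre': [486.1, 291.6, 25.6], 'conf': 0.78}
spring {'centre': [644.5, 72.0, 13.6], 'conf': 0.41}
top {'camera_matrix': array([[526.00653645,   0.        , 317.08815613],
       [  0.        , 526.00653645, 242.21052008],
       [  0.        ,   0.        ,   1.        ]]), 'xyz': array([448.85519889, 221.75245759, 958.23744164]), 'orientation': array([-0.6996625
[... 437 characters left out ...]
.52}
{'t': 0.7, 'joints': array([-1.44960318e+00,  3.13122585e-01,  4.60946988e-02,  1.30362826e+00,
        8.89630512e-07,  1.43123876e+00]), 'qd': array([-3.18302944e-04,  4.36287691e-05,  9.79764765e-04, -8.79517359e-05,
        1.15099990e-03,  9.92800214e-04]), 'tau': array([-1.72628483e-03, -4.80290937e+01,  2.98749304e+01, -1.79591511e-04,
       -2.10372837e-04, -5.53500371e-06]), 'tcp_pos': array([ 148.25613223, -555.58528117,  231.36509222]), 'tool_rot': array([ 4.97034850e-05,  7.93034033e-01, -6.09177329e-01,  4.94223555e-05]), 'ft_force': array([ 0.28239222,  1.30377006, -0.11469015]), 'ft_torque': array([-0.04850602, -0.01522185, -0.02060924]), 'grip_width': 85.84632853093792}
```

```bash
python3 - <<'E'
import cv2
s=cv2.imread("pics/scene0.png");t=cv2.imread("pics/top0.png")
cv2.imwrite("pics/both0.png",cv2.resize(cv2.vconcat([s,t])[:, :],(640,960))[0:960]) if 0 else None
c=cv2.resize(t[100:400,180:540],None,fx=2,fy=2,interpolation=cv2.INTER_CUBIC);cv2.imwrite("pics/topcrop0.png",c)
E
```

```text
(no output)
```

View pics/scene0.png

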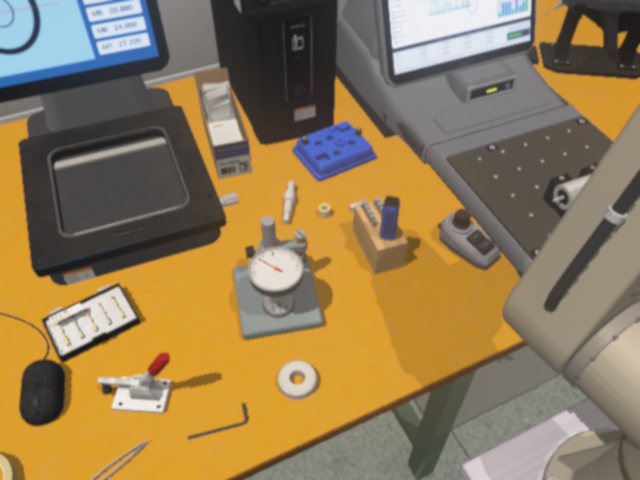

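View pics/topcrop0.png

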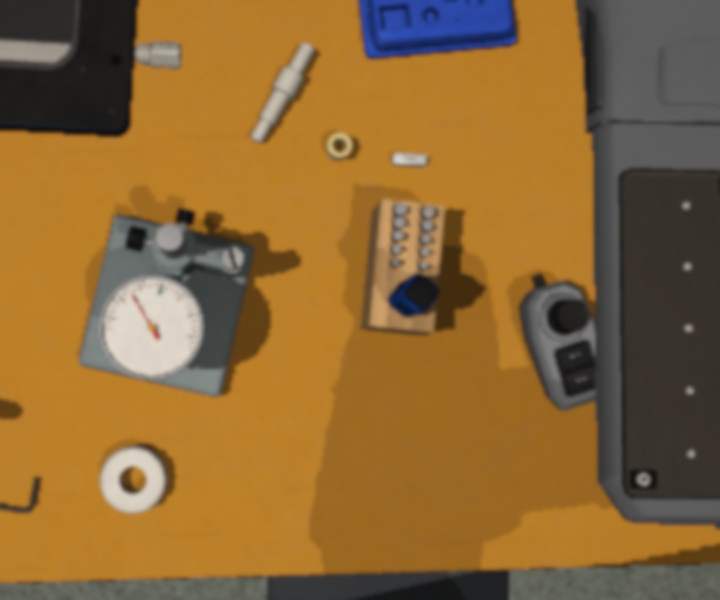

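The pictures show, in top-crop pixels, the dial at (152,326), screw head at (231,258), blue handle at (415,293) and ring at (133,480). In the scene view the comparator is at (275,270) and the handle at (389,217). I'll zoom in on the parts that matter.

```bash
cat > h.py <<'E'
import numpy as np,cv2
from scipy.spatial.transform import Rotation as R
from bench import bot
def Q(q): return R.from_quat([q[1],q[2],q[3],q[0]])
M={c:bot.camera_model(c) for c in("scene","top")}
def proj(c,P):
    m=M[c];p=Q(m["orientation"]).inv().apply(np.atleast_2d(P)-m["xyz"])*[1,-1,-1]
    u=p@m["camera_matrix"].T;return u[:,:2]/u[:,2:]
def ray(c,uv):
    m=M[c];d=np.linalg.solve(m["camera_matrix"],[*uv,1.])*[1,-1,-1]
    return m["xyz"],Q(m["orientation"]).apply(d)
def plane(c,uv,z):
    o,d=ray(c,uv);return o+d*(z-o[2])/d[2]
def tri(a,b):
    (o1,d1),(o2,d2)=ray("scene",a),ray("top",b)
    s=np.linalg.lstsq(np.c_[d1,-d2],o2-o1,rcond=None)[0]
    p,q=o1+s[0]*d1,o2+s[1]*d2;return (p+q)/2,np.linalg.norm(p-q)
E
python3 - <<'E'
import cv2,numpy as np
s=cv2.imread("pics/scene0.png");t=cv2.imread("pics/top0.png")
def z(im,u,v,n): return cv2.resize(im[v:v+n,u:u+n],(300,300),interpolation=cv2.INTER_CUBIC)
a=cv2.hconcat([z(t,275,210,40),z(t,366,225,50)])
b=cv2.hconcat([z(s,280,220,40),z(s,360,190,60)])
cv2.imwrite("pics/zoom.png",cv2.vconcat([a,b]))
E
```

```text
(no output)
```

View pics/zoom.png

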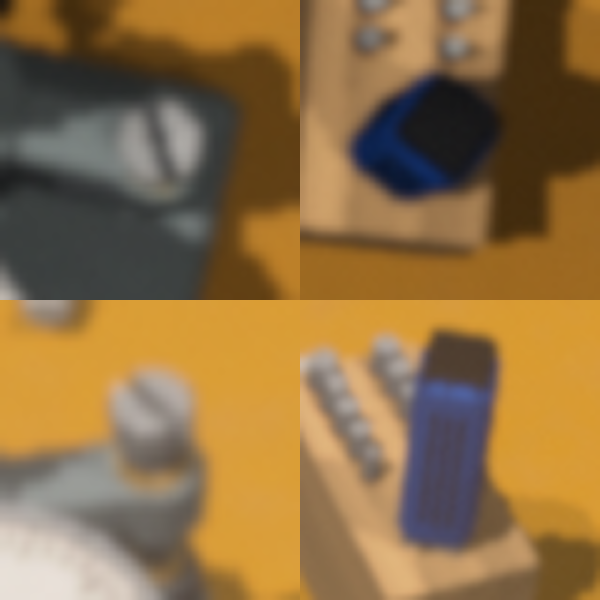

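```bash
cat >> h.py <<'E'
def dial(c,C=None):
    im=bot.camera(c)[:,:,::-1].copy();h=cv2.cvtColor(im,cv2.COLOR_BGR2HSV)
    return im,h
E
python3 - <<'E'
from h import *
print("screw",tri((300,233.7),(297,228.1)),plane("top",(297,228.1),109),plane("scene",(300,233.7),109))
print("grip top",tri((391.8,202.4),(390.8,245.8)),plane("top",(390.8,245.8),151),plane("scene",(391.8,202.4),151))
zt=lambda u,v,a,b,s,z:plane("top",(a+u/s,b+v/s),z)
a,b=zt(150,105,275,210,7.5,109),zt(172,175,275,210,7.5,109);d=a-b;print("slot yaw",np.arctan2(d[1],d[0]))
P=[zt(u-300,v,366,225,6,151)[:2] for u,v in((437,75),(500,125),(455,178),(398,128))];P=np.array(P)
for i in range(4): d=P[(i+1)%4]-P[i];print("edge",np.linalg.norm(d),np.degrees(np.arctan2(d[1],d[0])))
t=cv2.imread("pics/top0.png");h=cv2.cvtColor(t,cv2.COLOR_BGR2HSV).astype(int)
yy,xx=np.mgrid[:480,:640];near=(xx-256)**2+(yy-263)**2<24**2
red=near&((h[...,0]<8)|(h[...,0]>172))&(h[...,1]>110);g=near&(h[...,0]>45)&(h[...,0]<90)&(h[...,1]>60)
for n,m in(("red",red),("green",g)):
    v,u=np.nonzero(m);print(n,len(u),plane("top",(u.mean(),v.mean()),119))
    if n=="red": vx=cv2.fitLine(np.c_[u,v].astype(np.float32),2,0,.01,.01).ravel();print(vx,u.min(),u.max(),v.min(),v.max())
w=(near|((xx-256)**2+(yy-263)**2<32**2))&(h[...,1]<60)&(h[...,2]>150)
(cx,cy),r=cv2.minEnclosingCircle(np.argwhere(w)[:,::-1].astype(np.float32));print("dial",cx,cy,r,plane("top",(cx,cy),117))
# base edges: corners crop (118,215),(252,245),(218,395),(80,362)
P=np.array([plane("top",(180+u/2,100+v/2),14)[:2] for u,v in((118,215),(252,245),(218,395),(80,362))])
for i in range(4): d=P[(i+1)%4]-P[i];print("base edge",np.linalg.norm(d),np.degrees(np.arctan2(d[1],d[0])))
E
```

```text
screw (array([545.69301895, 221.12224265, 103.86049433]), np.float64(0.6793868732434709)) [544.95946674 220.82358277 109.        ] [541.67937992 223.19944541 109.        ]
grip top (array([510.8535346 ,  75.06963849, 144.17814202]), np.float64(0.20589529069282292)) [510.28603465  76.20786016 151.        ] [505.37047157  79.15155285 151.        ]
slot yaw 0.28564473240445404
edge 20.726335358737433 -129.70674682878834
edge 18.148782940794902 138.0276443937848
edge 19.495293573447583 47.46627239310742
edge 17.18148973243883 -37.914669849635445
red 6 [483.44942715 284.61546042 119.        ]
[  0.3162278    0.94868326 257.5        266.5       ] 257 258 265 268
green 0 [nan nan nan]
dial 255.2489776611328 263.4220275878906 25.33802032470703 [488.50367946 288.28720991 117.        ]
base edge 123.76566779899879 -103.61737289240702
base edge 138.1289072788558 166.25795015992853
base edge 126.20326419736685 75.4111845798133
base edge 136.01612282445512 -14.763241094115344<stdin>:12: RuntimeWarning: Mean of empty slice.
  ret = ret.dtype.type(ret / rcount)
```

Call:
{"method": "move_arm", "body": {
  "motion": [
    [[0,0,-0.08],[0,0,-0.11],-1],
    [[0,0,-0.08],[0,0,-0.11],-1],
    [[0,0,-0.08],[0,0,-0.11],-1],
    [[0,0,0],[0,0,-0.04],-1]
  ],
  "squeeze": 40
}}

```text
t: 1.2
tcp_pos: [148.2, -555.1, 329.7]
tool_rot: [-0.001, 0.938, -0.347, -0.0]
ft_force: [0.6, -0.3, -0.7]
grip_width: 85.4
```

```bash
cat >> h.py <<'E'
def state():
    o=bot.get_obs();r=Q(o["tool_rot"]);x=r.apply([1,0,0]);z=r.apply([0,0,1])
    print("t %.2f tcp"%o["t"],o["tcp_pos"].round(1),"yaw %.2f"%np.degrees(np.arctan2(x[1],x[0])),"z",z.round(4),"F",o["ft_force"].round(1),"T",o["ft_torque"].round(2),"w %.1f"%o["grip_width"],"q",o["joints"].round(2));return o,r
def go(p,yaw=None):
    o,r=state();s=r.inv().apply(np.array(p)-o["tcp_pos"])/400
    print("shift units",s.round(4),"dist",np.linalg.norm(s)*400)
    if yaw is not None:
        y=np.radians(yaw);c,n=np.cos(y),np.sin(y)
        T=R.from_matrix(np.array([[c,n,0],[n,-c,0],[0,0,-1]]))
        print("turn units",((r.inv()*T).as_rotvec()/(np.pi/2)).round(4))
E
python3 -c "
from h import *
go([508,77.7,260],-41.5)"
```

```text
t 1.20 tcp [ 148.2 -555.1  329.7] yaw -40.67 z [-1.0e-04  1.3e-03 -1.0e+00] F [ 0.6 -0.3 -0.7] T [-0.02  0.03 -0.03] w 85.4 q [-1.45  0.31  0.28  1.54  0.    0.83]
shift units [-0.3484 -1.786   0.1761] dist 731.2762098257359
turn units [-0.0006  0.0006  0.0093]
```

Call:
{"method": "move_arm", "body": {
  "motion": [
    [[-0.029,-0.148,0.005],[0,0,0],-1],
    [[-0.029,-0.148,0.005],[0,0,0],-1],
    [[-0.029,-0.148,0.005],[0,0,0],-1],
    [[-0.029,-0.148,0.01],[0,0,0],-1],
    [[-0.029,-0.148,0.01],[0,0,0],-1],
    [[-0.029,-0.148,0.01],[0,0,0],-1],
    [[-0.029,-0.148,0.015],[0,0,0],-1],
    [[-0.029,-0.148,0.015],[0,0,0],-1],
    [[-0.029,-0.148,0.015],[0,0,0],-1],
    [[-0.029,-0.148,0.02],[0,0,0],-1],
    [[-0.029,-0.148,0.02],[0,0,0],-1],
    [[-0.029,-0.148,0.02],[0,0,0.009],-1]
  ]
}}

```text
t: 2.7
tcp_pos: [516.5, 86.5, 270.3]
tool_rot: [0.0, 0.934, -0.358, 0.006]
ft_force: [-0.1, -1.3, 0.8]
grip_width: 85.7
```

```bash
python3 -c "
from h import *
go([508,77.7,96],-41.5)"
```

```text
t 2.70 tcp [516.5  86.5 270.3] yaw -42.00 z [ 0.0116 -0.0055 -0.9999] F [-0.1 -1.3  0.8] T [-0.03 -0.12 -0.04] w 85.7 q [ 0.02  0.2  -0.01  1.35 -0.01  2.32]
shift units [-0.0064  0.0323  0.4357] dist 174.76399813374738
turn units [-0.0023 -0.0078 -0.0055]
```

Call:
{"method": "move_arm", "body": {
  "motion": [
    [[0,0.015,0.1],[-0.002,-0.008,-0.005],-1],
    [[0,0.015,0.1],[0,0,0],-1],
    [[0,0,0.04],[0,0,0],-1],
    [[0,0,0],[0,0,0],-1]
  ]
}}

```text
t: 3.2
tcp_pos: [510.8, 83.2, 170.8]
tool_rot: [-0.001, 0.937, -0.35, 0.0]
ft_force: [1.3, -0.1, 0.3]
grip_width: 85.6
```

```bash
python3 -c "
from h import *
go([508,77.7,96],-41.5)
s=bot.camera('scene');t=bot.camera('top')
a=cv2.resize(s[130:310,300:480],(400,400),interpolation=2);b=cv2.resize(t[170:320,310:460],(400,400),interpolation=2)
cv2.imwrite('pics/app.png',cv2.hconcat([a,b])[:,:,::-1])"
```

```text
t 3.20 tcp [510.8  83.2 170.8] yaw -40.94 z [ 8.0e-04  1.4e-03 -1.0e+00] F [ 1.3 -0.1  0.3] T [ 0.01  0.04 -0.01] w 85.6 q [ 0.01  0.23 -0.22  1.12  0.    2.29]
shift units [0.0037 0.0153 0.1869] dist 75.02950917656209
turn units [-0.001   0.0002  0.0062]
```

View pics/app.png

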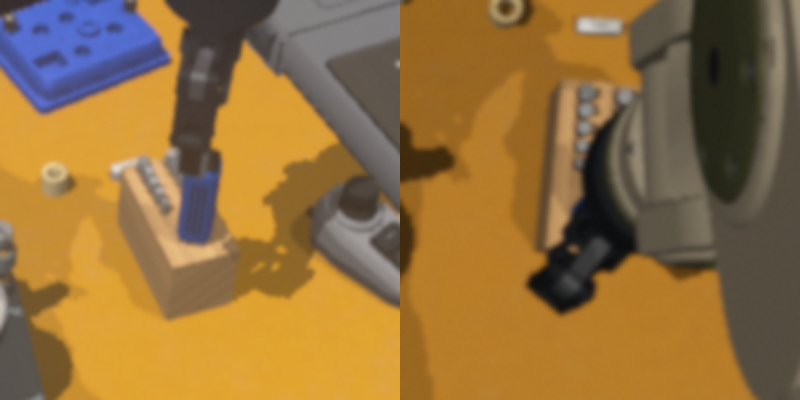

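The gripper sits over the handle at about (195,160) in the left view, with the jaw axis along a handle diagonal as planned and about 6 mm still to correct. Next I descend and pinch.

Call:
{"method": "move_arm", "body": {
  "motion": [
    [[0.004,0.015,0],[0,0,0.006],-1],
    [[0,0,0.06],[0,0,0],-1],
    [[0,0,0.07],[0,0,0],-1],
    [[0,0,0.055],[0,0,0],-1],
    [[0,0,0],[0,0,0],-1]
  ]
}}

```text
t: 3.92
tcp_pos: [514.1, 75.4, 103.3]
tool_rot: [-0.003, 0.934, -0.356, 0.007]
ft_force: [0.6, -1.1, 0.7]
grip_width: 85.8
```

```bash
python3 -c "
from h import *
go([508,77.7,96],-41.5)"
```

```text
t 3.92 tcp [514.1  75.4 103.3] yaw -41.71 z [ 1.590e-02  7.000e-04 -9.999e-01] F [ 0.6 -1.1  0.7] T [0.02 0.02 0.03] w 85.8 q [-0.01  0.27 -0.34  0.95  0.    2.29]
shift units [-0.0155  0.006   0.018 ] dist 9.798400882523651
turn units [-0.007  -0.0073 -0.0023]
```

Call:
{"method": "move_arm", "body": {
  "motion": [
    [[-0.015,0.006,0.018],[-0.007,-0.007,-0.002],-1],
    [[0,0,0],[0,0,0],-1],
    [[0,0,0],[0,0,0],-1]
  ]
}}

```text
t: 4.3
tcp_pos: [509.9, 77.4, 98.8]
tool_rot: [-0.001, 0.935, -0.355, 0.002]
ft_force: [-0.1, -0.2, -0.4]
grip_width: 85.3
```

```bash
python3 -c "
from h import *
go([508,77.7,96],-41.5)"
```

```text
t 4.30 tcp [509.9  77.4  98.8] yaw -41.55 z [ 4.3e-03 -4.0e-04 -1.0e+00] F [-0.1 -0.2 -0.4] T [0.02 0.01 0.03] w 85.3 q [-0.    0.28 -0.34  0.95 -0.    2.29]
shift units [-0.0041  0.0026  0.0071] dist 3.4350131156425876
turn units [-0.0016 -0.0022 -0.0005]
```

Call:
{"method": "move_arm", "body": {
  "motion": [
    [[-0.005,0.003,0.009],[-0.002,-0.002,0],-1],
    [[0,0,0],[0,0,0],0.3],
    [[0,0,0],[0,0,0],1],
    [[0,0,0],[0,0,0],1],
    [[0,0,0],[0,0,0],1],
    [[0,0,0],[0,0,0],1]
  ],
  "squeeze": 20
}}

```text
t: 5.05
tcp_pos: [508.3, 77.8, 95.9]
tool_rot: [0.0, 0.935, -0.355, 0.001]
ft_force: [0.2, -0.6, -0.3]
grip_width: 25.6
```

```bash
python3 -c "
from h import *
go([508,77.7,96],-41.5)"
```

```text
t 5.05 tcp [508.3  77.8  95.9] yaw -41.54 z [ 1.4e-03 -8.0e-04 -1.0e+00] F [ 0.2 -0.6 -0.3] T [0.01 0.03 0.01] w 25.6 q [-0.    0.28 -0.35  0.94 -0.    2.29]
shift units [-0.0003  0.0007 -0.0003] dist 0.3130880232588197
turn units [-0.0002 -0.001  -0.0005]
```

Call:
{"method": "move_arm", "body": {
  "motion": [
    [[0,0,0],[0,0,0],-0.5],
    [[0,0,0],[0,0,0],-0.5],
    [[0,0,0],[0,0,-0.115],-0.5],
    [[0,0,0],[0,0,-0.115],-0.5],
    [[0,0,0],[0,0,-0.115],-0.5],
    [[0,0,0],[0,0,-0.115],-0.5],
    [[0,0,0],[0,0,-0.115],-0.5],
    [[0,0,0],[0,0,-0.115],-0.5],
    [[0,0,0],[0,0,-0.115],-0.5],
    [[0,0,0],[0,0,-0.115],-0.5],
    [[0,0,0],[0,0,-0.08],-0.5],
    [[0,0,0],[0,0,0],-0.5]
  ]
}}

```text
t: 6.55
tcp_pos: [507.7, 78.1, 95.7]
tool_rot: [0.0, 0.901, 0.434, 0.0]
ft_force: [-0.2, -0.2, 0.0]
grip_width: 64.1
```

```bash
python3 -c "
from h import *
go([508.3,77.8,96],48.5)"
```

```text
t 6.55 tcp [507.7  78.1  95.7] yaw 51.40 z [ 4.e-04 -3.e-04 -1.e+00] F [-0.2 -0.2  0. ] T [0.07 0.01 0.03] w 64.1 q [-0.    0.28 -0.35  0.94 -0.    0.67]
shift units [ 0.0003  0.0015 -0.0008] dist 0.7026023582984845
turn units [ 0.0003 -0.      0.0322]
```

Now I trim the pose, close and grip, then read the state and both pictures before lifting.

Call:
{"method": "move_arm", "body": {
  "motion": [
    [[0,0.002,-0.001],[0,0,0.032],-0.5],
    [[0,0,0],[0,0,0.008],-0.5],
    [[0,0,0],[0,0,0],1],
    [[0,0,0],[0,0,0],1],
    [[0,0,0],[0,0,0],1],
    [[0,0,0],[0,0,0],1]
  ],
  "squeeze": 20
}}

```text
t: 7.3
tcp_pos: [508.5, 77.8, 96.1]
tool_rot: [0.0, 0.916, 0.402, 0.0]
ft_force: [-0.3, -0.3, 0.3]
grip_width: 25.9
```

Call:
{"method": "move_arm", "body": {
  "motion": [
    [[0,0,0],[0,0,0],1],
    [[0,0,0],[0,0,0],1]
  ],
  "squeeze": 70
}}

```text
t: 7.55
tcp_pos: [508.5, 77.8, 96.2]
tool_rot: [0.0, 0.916, 0.402, 0.0]
ft_force: [-0.7, 0.4, -0.3]
grip_width: 25.3
```

```bash
python3 -c "
from h import *
go([508.3,77.8,196],48.5)"
```

```text
t 7.55 tcp [508.5  77.8  96.2] yaw 47.40 z [ 8.e-04  1.e-04 -1.e+00] F [-0.7  0.4 -0.3] T [ 0.06 -0.09  0.06] w 25.3 q [-0.    0.28 -0.35  0.94  0.    0.74]
shift units [-2.000e-04 -3.000e-04 -2.496e-01] dist 99.83443150891513
turn units [ 0.0004 -0.0004 -0.0122]
```

Call:
{"method": "move_arm", "body": {
  "motion": [
    [[0,0,-0.05],[0,0,0],1],
    [[0,0,-0.1],[0,0,0],1],
    [[0,0,-0.12],[0,0,0],1],
    [[0,0,-0.08],[0,0,0],1],
    [[0,0,0],[0,0,0],1]
  ]
}}

```text
t: 8.18
tcp_pos: [509.0, 77.9, 238.6]
tool_rot: [-0.0, 0.916, 0.402, 0.001]
ft_force: [-0.1, -0.5, -2.1]
grip_width: 25.3
```

```bash
python3 -c "
from h import *
go([524,145,225],48.5)
s=bot.camera('scene');t=bot.camera('top')
p=proj('scene',bot.get_obs()['tcp_pos']-[0,0,50])[0].astype(int);print(p)
a=cv2.resize(s[p[1]-60:p[1]+60,p[0]-60:p[0]+60],(400,400),interpolation=2);p=proj('top',[500,285,117])[0].astype(int);print(p);b=cv2.resize(t[p[1]-30:p[1]+30,p[0]-30:p[0]+30],(400,400),interpolation=2)
cv2.imwrite('pics/lift.png',cv2.hconcat([a,b])[:,:,::-1])"
```

```text
t 8.18 tcp [509.   77.9 238.6] yaw 47.40 z [ 1.1e-03  9.0e-04 -1.0e+00] F [-0.1 -0.5 -2.1] T [ 0.06  0.05 -0.03] w 25.3 q [-0.    0.19 -0.09  1.28  0.    0.74]
shift units [ 0.1487 -0.0859  0.0341] dist 70.05735117558315
turn units [ 0.0001 -0.0009 -0.0122]
[394 185]
[257 256]
```

View pics/lift.png

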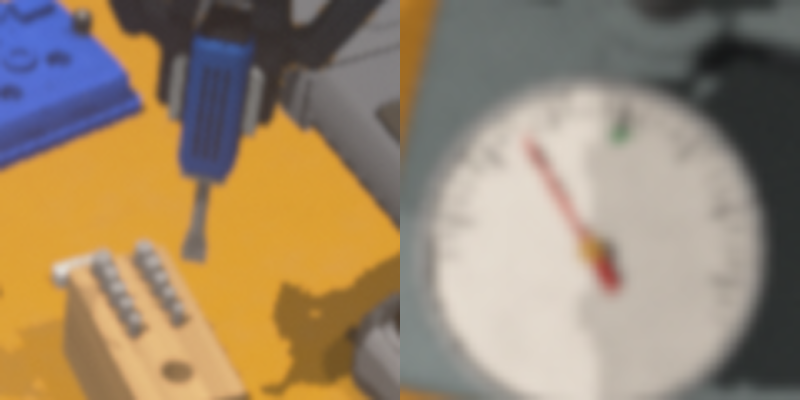

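The left view shows the blade at (195,245) with its broad face to the camera, so its width runs along the tool's x. In the right view the pointer tip is at (530,140), the hub at (600,252) and the zero mark at (622,115), so the pointer stands at about +0.7 rad. I'll go to above the screw.

Call:
{"method": "move_arm", "body": {
  "motion": [
    [[0.08,-0.045,0.005],[0,0,0],1],
    [[0.1,-0.055,0.005],[0,0,0],1],
    [[0.1,-0.055,0.005],[0,0,0],1],
    [[0.04,-0.025,0.005],[0,0,0],1],
    [[0,0,0],[0,0,0.11],1],
    [[0,0,0],[0,0,0.11],1],
    [[0,0,0],[0,0,0.11],1],
    [[0,0,0],[0,0,0],1]
  ]
}}

```text
t: 9.28
tcp_pos: [534.1, 221.2, 210.3]
tool_rot: [0.001, 0.989, 0.145, -0.016]
ft_force: [0.6, 0.6, -0.8]
grip_width: 25.4
```

```bash
python3 - <<'E'
from h import *
go([543.5,222,215],16.4)
f=lambda u,v:(280+u/7.5,220+(v-300)/7.5)
a,b=plane("scene",f(133,378),109),plane("scene",f(170,415),109);d=b-a;print("slot scene",np.degrees(np.arctan2(d[1],d[0])))
f=lambda u,v:(227+(u-400)/6.667,226+v/6.667)
A=lambda d:np.degrees(np.arctan2(d[1],d[0]))
hub,tip,tail,zero=[plane("top",f(*p),z) for p,z in (((600,252),121),((530,140),121),((613,285),121),((622,115),117))]
c=plane("top",f(597,242),117)
print("pointer",A(tip-hub),A(tip-tail),"zero",A(zero-c),"hub",hub,"c",c)
E
```

```text
t 9.28 tcp [534.1 221.2 210.3] yaw 16.71 z [-0.0304 -0.0075 -0.9995] F [ 0.6  0.6 -0.8] T [ 0.03 -0.07 -0.02] w 25.4 q [0.25 0.35 0.05 1.3  0.   1.53]
shift units [ 0.0227  0.0048 -0.0126] dist 10.55859684876268
turn units [-0.001   0.0199  0.0034]
slot scene -167.98175965871562
pointer 31.17016153118391 28.97648231199023 zero -11.71403361695692 hub [487.66674661 285.21238187 121.        ] c [490.25712427 286.2048595  117.        ]
```

Call:
{"method": "move_arm", "body": {
  "motion": [
    [[0.022,0.005,-0.012],[-0.001,0.02,0.003],1],
    [[0,0,0],[0,0,0],1],
    [[0,0,0],[0,0,0],1]
  ]
}}

```text
t: 9.65
tcp_pos: [543.3, 220.9, 214.0]
tool_rot: [0.0, 0.989, 0.145, 0.0]
ft_force: [-0.5, 0.2, -1.5]
grip_width: 25.3
```

```bash
python3 - <<'E'
from h import *
go([543.5,222,205],15)
s=bot.camera('scene');t=bot.camera('top')
p=proj('scene',[543,222,110])[0].astype(int);print(p)
a=cv2.resize(s[p[1]-30:p[1]+30,p[0]-30:p[0]+30],(400,400),interpolation=2);p=proj('top',[543,222,110])[0].astype(int);print(p);b=cv2.resize(t[p[1]-30:p[1]+30,p[0]-30:p[0]+30],(400,400),interpolation=2)
cv2.imwrite('pics/above.png',cv2.hconcat([a,b])[:,:,::-1])
E
```

```text
t 9.65 tcp [543.3 220.9 214. ] yaw 16.69 z [ 5.e-04 -3.e-04 -1.e+00] F [-0.5  0.2 -1.5] T [ 0.03 -0.01 -0.01] w 25.3 q [ 0.25  0.34  0.04  1.27 -0.    1.53]
shift units [ 0.0012 -0.0025  0.0225] dist 9.051950826688888
turn units [ 0.0003 -0.0002  0.0187]
[300 232]
[296 229]
```

View pics/above.png

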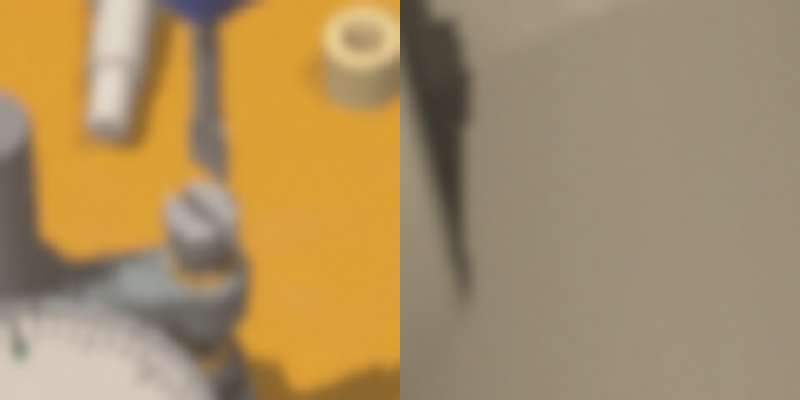

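```bash
python3 - <<'E'
from h import *
T=np.array([543.3,220.9,123.8])
f=lambda P:((proj("scene",P)[0]-[270,202])*6.667).round(0)
print("tip",f(T),"ends",f(T+[5.75,1.7,0]),f(T-[5.75,1.7,0]),"bladetop z+12",f(T+[0,0,12]),"head",f([543.3,222,109]), "x+5",f([548.3,222,109]),"y+5",f([543.3,227,109]))
E
```

```text
tip [205. 162.] ends [188. 149.] [221. 176.] bladetop z+12 [204. 128.] head [202. 205.] x+5 [193. 191.] y+5 [183. 212.]
```

The blade's near end is at (222,180) and the head at (203,210) with its slot along the same line. This agrees with the projection to about 1 mm, so I'll go down and feel for the slot.

Call:
{"method": "move_arm", "body": {
  "motion": [
    [[0.001,-0.002,0.015],[0,0,0.012],1],
    [[0,0,0.012],[0,0,0],1],
    [[0,0,0],[0,0,0],1],
    [[0,0,0],[0,0,0],1]
  ]
}}

```text
t: 10.25
tcp_pos: [543.4, 222.0, 202.2]
tool_rot: [0.0, 0.991, 0.135, -0.0]
ft_force: [-0.6, 1.4, -1.2]
grip_width: 25.5
```

```bash
python3 -c "
from h import *
go([543.5,222,200],15)"
```

```text
t 10.25 tcp [543.4 222.  202.2] yaw 15.55 z [ 0.e+00 -4.e-04 -1.e+00] F [-0.6  1.4 -1.2] T [ 0.03  0.01 -0.02] w 25.5 q [ 0.25  0.35  0.02  1.25 -0.    1.55]
shift units [0.0003 0.0002 0.0055] dist 2.1996246159546313
turn units [0.0002 0.0001 0.0062]
```

Call:
{"method": "move_arm", "body": {
  "motion": [
    [[0,0,0.004],[0,0,0],1],
    [[0,0,0.004],[0,0,0],1],
    [[0,0,0.002],[0,0,0],1]
  ]
}}

```text
t: 10.62
tcp_pos: [543.5, 222.1, 198.2]
tool_rot: [0.0, 0.991, 0.135, 0.0]
ft_force: [0.7, 0.4, -1.1]
grip_width: 25.4
```

Call:
{"method": "move_arm", "body": {
  "motion": [
    [[0,0,0.003],[0,0,0],1],
    [[0,0,0],[0,0,0],1]
  ]
}}

```text
t: 10.88
tcp_pos: [543.5, 222.1, 196.9]
tool_rot: [0.0, 0.991, 0.135, 0.0]
ft_force: [-0.3, 0.4, -0.6]
grip_width: 25.3
```

Call:
{"method": "move_arm", "body": {
  "motion": [
    [[0,0,0.003],[0,0,0],1],
    [[0,0,0.003],[0,0,0],1]
  ]
}}

```text
t: 11.12
tcp_pos: [543.6, 222.1, 194.5]
tool_rot: [0.0, 0.991, 0.135, 0.0]
ft_force: [0.1, 0.6, -1.5]
grip_width: 25.5
```

Call:
{"method": "move_arm", "body": {
  "motion": [
    [[0,0,0.003],[0,0,0],1],
    [[0,0,0.002],[0,0,0],1]
  ]
}}

```text
t: 11.38
tcp_pos: [543.7, 222.1, 192.6]
tool_rot: [0.0, 0.991, 0.135, 0.001]
ft_force: [-1.1, 0.3, 3.2]
grip_width: 25.3
```

The blade dropped in without touching the rim and bottomed at TCP z≈193, 6 mm down, at about 4 N. Turning clockwise now.

Call:
{"method": "move_arm", "body": {
  "motion": [
    [[0,0,0],[0,0,0.04],1],
    [[0,0,0],[0,0,0.05],1],
    [[0,0,0],[0,0,0.05],1],
    [[0,0,0],[0,0,0.05],1],
    [[0,0,0],[0,0,0.03],1],
    [[0,0,0],[0,0,0],1]
  ]
}}

```text
t: 12.12
tcp_pos: [543.8, 222.5, 193.1]
tool_rot: [-0.0, 0.999, -0.042, 0.001]
ft_force: [1.1, 0.4, -1.1]
grip_width: 25.2
```

```bash
cat >> h.py <<'E'
def pic(name,c="scene",n=60,P=(489,287,119)):
    im=bot.camera(c);p=proj(c,P)[0].astype(int);print("origin",p-n//2,"scale",560/n)
    cv2.imwrite("pics/"+name,cv2.resize(im[p[1]-n//2:p[1]+n//2,p[0]-n//2:p[0]+n//2],(560,560),interpolation=2)[:,:,::-1]);return im
E
python3 -c "
from h import *
state();pic('turn1.png')
for p in ([487.7,285.2,121],[490.3,286.2,117],[488.5,288.3,117]):print(proj('scene',p))"
```

```text
t 12.12 tcp [543.8 222.5 193.1] yaw -4.83 z [ 1.9e-03  7.0e-04 -1.0e+00] F [ 1.1  0.4 -1.1] T [-0.04  0.02 -0.  ] w 25.2 q [0.25 0.35 0.   1.22 0.   1.91]
origin [245 236] scale 9.333333333333334
[[277.09519316 266.03072119]]
[[275.94395731 266.67662744]]
[[275.1233555  267.99590729]]
```

View pics/turn1.png

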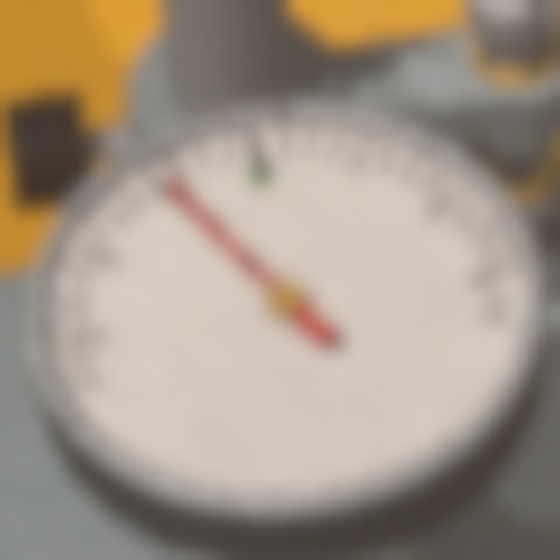

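The pointer tip is at (170,180), the hub at (288,300), the tail at (335,345) and the zero mark at (255,130)–(262,180). The pointer is still well on the positive side, so I'll put numbers on it.

```bash
cat >> h.py <<'E'
A=lambda d:np.degrees(np.arctan2(d[1],d[0]))
def red(im,c="scene",P=(489,287,119)):
    h=cv2.cvtColor(im,cv2.COLOR_RGB2HSV).astype(int);p=proj(c,P)[0]
    yy,xx=np.mgrid[:480,:640];m=((xx-p[0])**2+(yy-p[1])**2<24**2)&((h[...,0]<7)|(h[...,0]>170))&(h[...,1]>70)
    v,u=np.nonzero(m);W=np.array([plane(c,(a,b),121)[:2] for a,b in zip(u,v)]);w=h[v,u,1].astype(float)
    mu=np.average(W,axis=0,weights=w);e,V=np.linalg.eigh(np.cov((W-mu).T,aweights=w));d=V[:,1]*np.sign(V[0,1])
    s=(W-mu)@d;print("red n",len(u),"angle",A(d).round(2),"span",s.min().round(1),s.max().round(1),"mean",mu.round(1));return A(d)
E
python3 - <<'E'
from h import *
f=lambda u,v:(245+u/9.333-.5+.5/9.333,236+v/9.333-.5+.5/9.333)
g=lambda p,z:plane("scene",f(*p),z)
tip,hub,tail,z0,z1=g((170,180),121),g((288,300),121),g((335,345),121),g((255,130),117),g((262,180),117)
# dial ellipse (outer rim) extremes as centre
c=g((290,308),117)
print("ptr",A(tip-tail),A(tip-hub),"zero",A(z0-hub),A(z1-hub),A(z0-z1),A(z0-c),"hub",hub,"c",c)
im=cv2.imread  # original frame 0
t=cv2.imread("pics/top0.png")[:,:,::-1];s=cv2.imread("pics/scene0.png")[:,:,::-1]
red(s);red(t,"top");red(bot.camera("scene"))
E
```

```text
ptr 14.254245758660126 13.815504449176801 zero -14.657799215498553 -13.933647355715282 -16.580125058806942 -14.171017904523946 hub [485.85346064 288.71764866 121.        ] c [487.18909867 288.0331382  117.        ]
red n 14 angle 29.64 span -9.3 30.7 mean [484.7 288.1]
red n 15 angle 29.88 span -6.0 30.3 mean [485.2 285.7]
red n 30 angle 14.68 span -18.6 22.4 mean [493.3 290.8]
```

Call:
{"method": "move_arm", "body": {
  "motion": [
    [[0,0,0],[0,0,0.05],1],
    [[0,0,0],[0,0,0.05],1],
    [[0,0,0],[0,0,0.05],1],
    [[0,0,0],[0,0,0.03],1],
    [[0,0,0],[0,0,0.01],1],
    [[0,0,0],[0,0,0],1]
  ]
}}

```text
t: 12.98
tcp_pos: [543.8, 223.0, 193.1]
tool_rot: [-0.001, 0.981, -0.192, 0.001]
ft_force: [-0.1, -0.4, -1.1]
grip_width: 25.3
```

```bash
python3 -c "
from h import *
state();im=pic('turn2.png');red(im)
red(bot.camera('scene'))"
```

```text
t 12.97 tcp [543.8 223.  193.1] yaw -22.18 z [ 0.0019  0.0019 -1.    ] F [-0.1 -0.4 -1.1] T [0.05 0.01 0.07] w 25.3 q [0.25 0.35 0.   1.22 0.   2.21]
origin [245 236] scale 9.333333333333334
red n 20 angle -11.39 span -12.5 23.3 mean [487.9 288.5]
red n 19 angle -11.25 span -12.0 23.8 mean [487.5 288.6]
```

View pics/turn2.png

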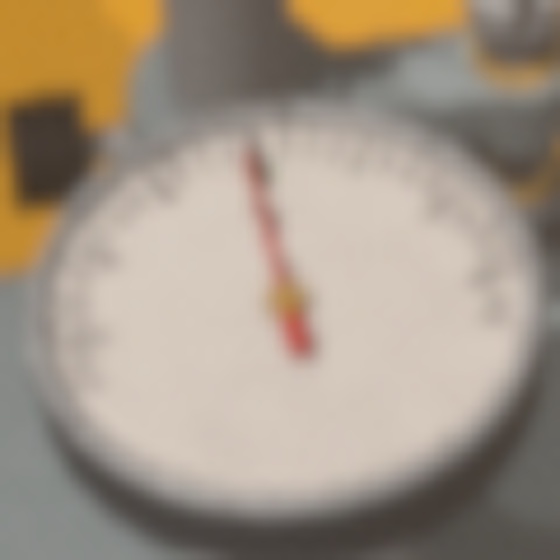

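The pointer now lies almost on the mark: tip (248,140), tail (303,352). I'll get the zero's exact direction from the whole ring of division marks, which comes every 7.5°.

```bash
python3 - <<'E'
from h import *
from scipy.optimize import minimize
th=np.radians(np.arange(0,360,.5))
for c,fn in(("scene","scene0"),("top","top0")):
    g=cv2.cvtColor(cv2.imread(f"pics/{fn}.png"),cv2.COLOR_BGR2GRAY).astype(np.float32)
    best=None
    def comb(p,N=48,full=False):
        s=0
        for r in np.arange(p[2]-4,p[2]+1,1.):
            P=np.c_[p[0]+r*np.cos(th),p[1]+r*np.sin(th),0*th+117];uv=proj(c,P).astype(np.float32)
            v=cv2.remap(g,uv[:,0],uv[:,1],cv2.INTER_CUBIC).ravel();v=v-cv2.GaussianBlur(np.tile(v,3)[:,None],(1,61),0).ravel()[720:1440]
            s=s+np.clip(v,-15,15)
        F=(s*np.exp(-1j*N*th)).sum()
        return F if full else -abs(F)
    for N in(12,24,48):
        R0=max(((comb((x,y,r),N),x,y,r) for x in np.arange(483,494,1.) for y in np.arange(283,293,1.) for r in(33,35,37,39)),key=lambda a:-a[0])
        # ticks dark: minima at angle phi -> F phase = -N*phi+pi
        F=comb(R0[1:],N,True);phi=np.degrees((np.pi-np.angle(F))/N);per=360/N;k=np.round((-14-phi)/per);print(c,N,R0,"zero cand",phi+k*per)
E
```

```text
scene 12 (np.float64(-2447.5630670569108), np.float64(483.0), np.float64(283.0), 33) zero cand 0.48871929157228666
scene 24 (np.float64(-4002.6061878272435), np.float64(488.0), np.float64(288.0), 33) zero cand -14.28722188507839
scene 48 (np.float64(-1613.8028080326606), np.float64(487.0), np.float64(288.0), 37) zero cand -13.390569580486423
top 12 (np.float64(-3414.754644593464), np.float64(490.0), np.float64(288.0), 33) zero cand -14.335871032806958
top 24 (np.float64(-4446.716413132472), np.float64(489.0), np.float64(288.0), 33) zero cand -14.312159715289082
top 48 (np.float64(-1991.8145786418024), np.float64(489.0), np.float64(288.0), 37) zero cand -14.03104843012474
```

Call:
{"method": "move_arm", "body": {
  "motion": [
    [[0,0,0],[0,0,0.018],1],
    [[0,0,0],[0,0,0],1],
    [[0,0,0],[0,0,0],1]
  ]
}}

```text
t: 13.45
tcp_pos: [543.8, 223.0, 193.1]
tool_rot: [-0.001, 0.978, -0.207, 0.001]
ft_force: [-0.8, 0.6, -1.0]
grip_width: 25.0
```

```bash
python3 - <<'E'
from h import *
state()
f=lambda u,v:(245+u/9.333-.5+.5/9.333,236+v/9.333-.5+.5/9.333)
print("hand turn2",A(plane("scene",f(248,140),121)-plane("scene",f(303,352),121)))
ims=[bot.camera('scene').astype(float) for _ in range(4)]
im=np.mean(ims,0).astype(np.uint8)
# subpixel: upscale then segment
P=proj("scene",[489,287,119])[0].astype(int);n=30
for name,src in(("now",im),("turn2",cv2.imread("pics/turn2.png")[:,:,::-1]),("turn1",cv2.imread("pics/turn1.png")[:,:,::-1])):
    up=cv2.resize(src[236:296,245:305],(560,560),interpolation=2) if name=="now" else src
    up=up.astype(float);d=up[...,0]-up[...,1]-np.clip(up[...,1]-up[...,2]-14,0,99)*2
    yy,xx=np.mgrid[:560,:560];e=((xx-288)**2/215**2+(yy-303)**2/175**2)<1
    m=e&(d>45);v,u=np.nonzero(m)
    W=np.array([plane("scene",f(a,b),121)[:2] for a,b in zip(u,v)]);w=d[v,u]
    l=cv2.fitLine(W.astype(np.float32),cv2.DIST_HUBER,0,.01,.01).ravel();a=np.degrees(np.arctan(l[1]/l[0]));s=(W-l[2:])@l[:2];print(name,len(u),"angle",a,"span",s.min(),s.max())
E
```

```text
t 13.45 tcp [543.8 223.  193.1] yaw -23.88 z [ 0.0019  0.002  -1.    ] F [-0.8  0.6 -1. ] T [0.07 0.01 0.07] w 25.0 q [0.25 0.35 0.   1.22 0.   2.24]
hand turn2 -11.485414564982351
now 1170 angle -13.483748 span -9.898192891790826 23.31015829027342
turn2 1243 angle -10.899675 span -8.839827298410151 19.536122217025834
turn1 2141 angle 14.908578 span -18.621934969534404 22.87696983925031
```

The pointer reads −13.5 to −14.3° against the zero at −14.3°, which is within about 0.01 rad. I'll back off inside the play and withdraw straight up.

Call:
{"method": "move_arm", "body": {
  "motion": [
    [[0,0,0],[0,0,-0.02],1],
    [[0,0,0],[0,0,-0.01],1],
    [[0,0,-0.01],[0,0,0],1],
    [[0,0,-0.02],[0,0,0],1],
    [[0,0,-0.06],[0,0,0],1],
    [[0,0,-0.06],[0,0,0],1],
    [[0,0,0],[0,0,0],1]
  ]
}}

```text
t: 14.52
tcp_pos: [543.7, 222.6, 256.1]
tool_rot: [-0.001, 0.983, -0.182, 0.001]
ft_force: [-0.2, 0.2, -0.5]
grip_width: 24.8
```

```bash
python3 -c "
from h import *
go([508.5,77.8,245],47.4)
red(bot.camera('scene'))
im=pic('after.png')
o,r=state()
P=o['tcp_pos'];print('tip px',proj('scene',P-[0,0,90.2]),'handle foot',proj('scene',P-[0,0,30.2]))"
```

```text
t 14.53 tcp [543.7 222.6 256.1] yaw -21.01 z [ 0.0023  0.0014 -1.    ] F [-0.2  0.2 -0.5] T [0.03 0.   0.04] w 24.8 q [0.25 0.33 0.13 1.37 0.   2.19]
shift units [0.0475 0.3695 0.027 ] dist 149.40977406782466
turn units [-5.000e-04 -1.700e-03 -7.601e-01]
red n 20 angle -13.15 span -11.3 22.2 mean [486.8 288.7]
origin [245 236] scale 9.333333333333334
t 14.62 tcp [542.6 222.3 253.7] yaw -21.01 z [-1.5e-03  5.0e-04 -1.0e+00] F [-1.  -0.3 -0.8] T [0.04 0.   0.03] w 25.2 q [0.25 0.33 0.13 1.37 0.   2.19]
tip px [[299.53695569 209.58342429]] handle foot [[298.64763595 181.01242625]]
```

View pics/after.png

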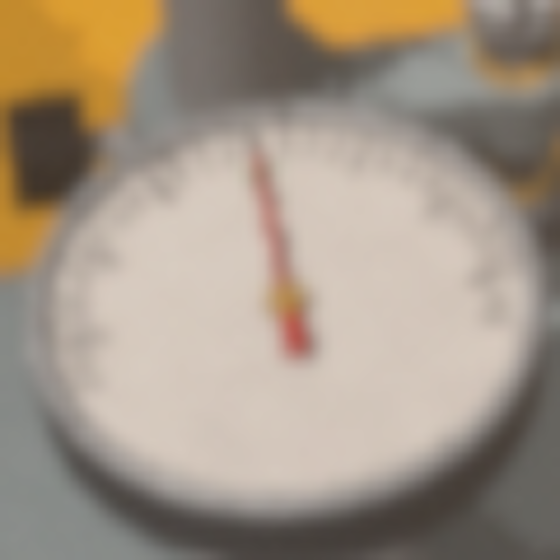

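The pointer stands on the zero mark: tip (255,135), hub (287,300), tail (299,355). Now back to the wooden block.

Call:
{"method": "move_arm", "body": {
  "motion": [
    [[0.012,0.09,0],[0,0,0],1],
    [[0.013,0.1,0],[0,0,0],1],
    [[0.013,0.1,0],[0,0,0],1],
    [[0.01,0.08,0],[0,0,0],1],
    [[0,0,0.02],[0,0,-0.11],1],
    [[0,0,0.02],[0,0,-0.11],1],
    [[0,0,0.02],[0,0,-0.11],1],
    [[0,0,0.02],[0,0,-0.11],1],
    [[0,0,0.02],[0,0,-0.11],1],
    [[0,0,0.02],[0,0,-0.11],1],
    [[0,0,0],[0,0,-0.08],1],
    [[0,0,0],[0,0,0],1]
  ]
}}

```text
t: 16.12
tcp_pos: [496.5, 72.0, 187.7]
tool_rot: [-0.005, 0.915, 0.404, -0.012]
ft_force: [-0.2, -0.0, -0.6]
grip_width: 25.3
```

```bash
python3 -c "
from h import *
go([508.5,77.8,180],47.4)"
```

```text
t 16.12 tcp [496.5  72.  187.7] yaw 47.68 z [-2.640e-02 -9.000e-04 -9.997e-01] F [-0.2 -0.  -0.6] T [-0.   -0.07 -0.03] w 25.3 q [-0.02  0.21 -0.2   1.19 -0.    0.72]
shift units [0.0312 0.0127 0.0185] dist 15.369118088008477
turn units [-0.012   0.0118  0.003 ]
```

Call:
{"method": "move_arm", "body": {
  "motion": [
    [[0.031,0.013,0],[-0.012,0.012,0.003],1],
    [[0,0,0],[0,0,0],1],
    [[0,0,0],[0,0,0],1]
  ]
}}

```text
t: 16.5
tcp_pos: [509.1, 78.2, 186.5]
tool_rot: [0.0, 0.917, 0.4, 0.001]
ft_force: [0.1, 0.1, -0.7]
grip_width: 25.5
```

```bash
python3 -c "
from h import *
go([508.5,77.8,160],47.4)
pic('home.png','scene',100,(508,78,75))"
```

```text
t 16.50 tcp [509.1  78.2 186.5] yaw 47.15 z [ 9.e-04  4.e-04 -1.e+00] F [ 0.1  0.1 -0.7] T [-0.01  0.03 -0.  ] w 25.5 q [-0.    0.22 -0.2   1.16  0.    0.74]
shift units [-0.0018 -0.0006  0.0662] dist 26.49017587614935
turn units [ 0.0003 -0.0006 -0.0028]
origin [337 182] scale 5.6
```

View pics/home.png

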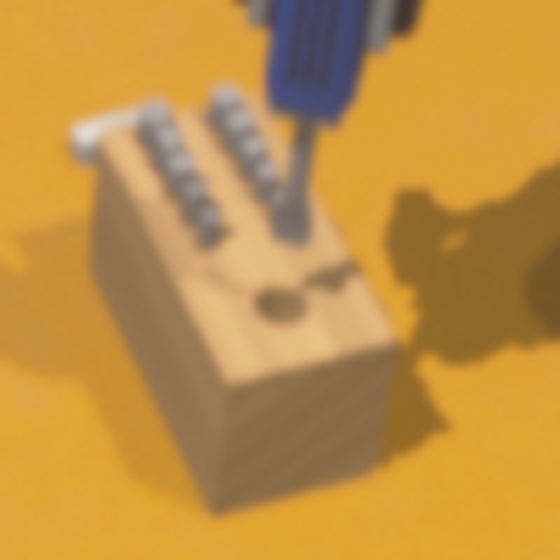

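The blade tip at (293,238) stands above the hole at (280,303). I'll lower it to the recorded home pose.

Call:
{"method": "move_arm", "body": {
  "motion": [
    [[-0.002,0,0.04],[0,0,-0.003],1],
    [[0,0,0.03],[0,0,0],1],
    [[0,0,0.005],[0,0,0],1],
    [[0,0,0.005],[0,0,0],1],
    [[0,0,0],[0,0,0],1]
  ]
}}

```text
t: 17.18
tcp_pos: [509.4, 77.5, 154.6]
tool_rot: [0.0, 0.916, 0.402, 0.001]
ft_force: [-0.5, -0.5, -0.9]
grip_width: 25.5
```

```bash
python3 -c "
from h import *
go([508.5,77.8,96.2],47.4)"
```

```text
t 17.18 tcp [509.4  77.5 154.6] yaw 47.36 z [ 2.9e-03  4.0e-04 -1.0e+00] F [-0.5 -0.5 -0.9] T [-0.04  0.02 -0.01] w 25.5 q [-0.01  0.23 -0.25  1.08  0.    0.74]
shift units [-0.0014 -0.0024  0.146 ] dist 58.40098421297395
turn units [ 0.0012 -0.0014 -0.0005]
```

Call:
{"method": "move_arm", "body": {
  "motion": [
    [[-0.001,-0.002,0.01],[0.001,-0.001,0],1],
    [[0,0,0.02],[0,0,0],1],
    [[0,0,0.025],[0,0,0],1],
    [[0,0,0],[0,0,0],1]
  ]
}}

```text
t: 17.68
tcp_pos: [508.7, 77.8, 131.4]
tool_rot: [0.0, 0.916, 0.402, 0.001]
ft_force: [0.0, -0.1, -1.6]
grip_width: 25.3
```

```bash
python3 -c "
from h import *
go([508.5,77.8,96.2],47.4)"
```

```text
t 17.68 tcp [508.7  77.8 131.4] yaw 47.36 z [ 1.2e-03  3.0e-04 -1.0e+00] F [ 0.  -0.1 -1.6] T [ 0.03  0.   -0.03] w 25.3 q [-0.    0.25 -0.29  1.03  0.    0.74]
shift units [-0.0005 -0.0004  0.088 ] dist 35.18695559160898
turn units [ 0.0004 -0.0007 -0.0005]
```

Call:
{"method": "move_arm", "body": {
  "motion": [
    [[0,0,0.03],[0,0,0],1],
    [[0,0,0.03],[0,0,0],1],
    [[0,0,0.018],[0,0,0],1],
    [[0,0,0.003],[0,0,0],1],
    [[0,0,0],[0,0,0],1]
  ]
}}

```text
t: 18.3
tcp_pos: [508.6, 77.8, 96.2]
tool_rot: [-0.0, 0.916, 0.402, 0.0]
ft_force: [-0.1, 0.7, -0.5]
grip_width: 25.3
```

```bash
python3 -c "
from h import *
go([508.5,77.8,96.2],47.4)"
```

```text
t 18.30 tcp [508.6  77.8  96.2] yaw 47.36 z [ 4.e-04  3.e-04 -1.e+00] F [-0.1  0.7 -0.5] T [-0.    0.01 -0.01] w 25.3 q [-0.    0.28 -0.34  0.95  0.    0.74]
shift units [-0.0002 -0.0001  0.0001] dist 0.1110770350241877
turn units [ 0.0001 -0.0004 -0.0005]
```

Call:
{"method": "move_arm", "body": {
  "motion": [
    [[0,0,0.003],[0,0,0],1],
    [[0,0,0.002],[0,0,0],1]
  ]
}}

```text
t: 18.55
tcp_pos: [508.7, 77.8, 96.1]
tool_rot: [0.0, 0.916, 0.402, 0.001]
ft_force: [-2.7, -0.6, 2.7]
grip_width: 25.2
```

Seated: it pressed back when pushed. I'll release and withdraw.

Call:
{"method": "move_arm", "body": {
  "motion": [
    [[0,0,0],[0,0,0],-0.5],
    [[0,0,0],[0,0,0],-1],
    [[0,0,0],[0,0,0],-1],
    [[0,0,0],[0,0,0],-1]
  ]
}}

```text
t: 19.05
tcp_pos: [509.9, 77.8, 96.8]
tool_rot: [0.001, 0.916, 0.402, 0.002]
ft_force: [-0.2, -0.1, -0.4]
grip_width: 85.6
```

Call:
{"method": "move_arm", "body": {
  "motion": [
    [[0,0,-0.04],[0,0,0],-1],
    [[0,0,-0.1],[0,0,0],-1],
    [[0,0,-0.12],[0,0,0],-1],
    [[0,0,-0.12],[0,0,0],-1],
    [[-0.12,0.1,-0.04],[0,0,0],-1],
    [[-0.12,0.1,0],[0,0,0],-1],
    [[-0.12,0.1,0],[0,0,0],-1],
    [[0,0,0],[0,0,0],-1],
    [[0,0,0],[0,0,0],-1]
  ]
}}

```text
t: 20.18
tcp_pos: [500.8, -110.9, 268.9]
tool_rot: [0.002, 0.915, 0.403, 0.002]
ft_force: [0.4, -0.1, 0.6]
grip_width: 85.1
```

```bash
python3 -c "
from h import *
state();s=bot.camera('scene');cv2.imwrite('pics/final.png',s[:,:,::-1]);red(s);red(bot.camera('top'),'top')
a=cv2.resize(s[190:290,235:415],(720,400),interpolation=2);cv2.imwrite('pics/finalc.png',a[:,:,::-1])"
```

```text
t 20.18 tcp [ 500.8 -110.9  268.9] yaw 47.55 z [ 0.0047 -0.0015 -1.    ] F [ 0.4 -0.1  0.6] T [0.06 0.02 0.01] w 85.1 q [-0.37  0.18 -0.04  1.35  0.    0.37]
red n 18 angle -13.07 span -11.4 22.1 mean [486.8 288.6]
red n 17 angle -14.86 span -9.5 25.1 mean [488.4 288. ]
```

View pics/finalc.png

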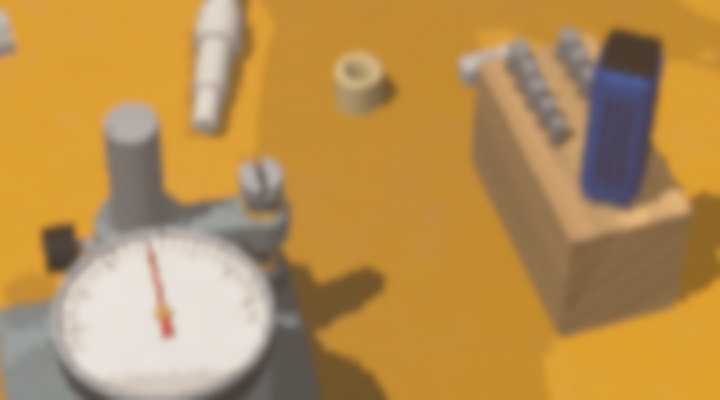

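The final view shows the driver standing upright and seated in the block at (620,120), and the pointer on the zero mark at (152,245). The other parts visible here (bushing, gauge block) stand as before.

```bash
python3 -c "
from bench import bot
print(bot.finish_job())"
```

```text
the job is handed in; nothing more can be done
None
```

The comparator is zeroed, the screwdriver is back in its hole, and the job was handed in at about 20 s of the 67 s allowed.

- **Screw:** The blade dropped into the slot on the first try and bottomed 6 mm down. The highest force I read there was about 4 N, well under the 25 N limit. I turned the screw clockwise in three steps, checking the pointer after each.
- **Zero:** The two cameras put the pointer at −13.1° (scene) and −14.9° (top), with the zero mark at −14.3°. They disagree by almost 2°; their mean is within about 0.01 rad of zero.
- **Screwdriver:** It went back at the pose it was taken from, within 0.2 mm, and pressed back at about 3 N when pushed down. The last picture shows it upright with the handle's foot on the block.
- **Other parts:** I did not measure their positions again. The bushing, gauge block and comparator look unmoved in the last picture. The ring gauge lay outside that crop, and I did not check the master block separately. All force readings were small, and none showed a knock.

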